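# Pack up the artist's marker case

## Task

Close up the marker case on the drawing board: first push the upright orange colour-chart leaf down until it lies flat inside the case, then push the olive cover over and fully shut on top of it, without slamming it. Only push with the fingers from outside: do not pinch the leaf or the cover, and leave the markers and everything else on the board where they are. Finish with the hand clear.

Things in the scene. Friction and masses are not known exactly. Their poses are not given: they have to be found in the camera images.
- case: black open marker case, fixed to the drawing board, 170 mm along its own x, 240 mm along its own y, 55 mm high, walls and floor 5 mm. Origin: centre of its underside, on the board (board top 8 mm above the table); z up. The cover is hinged on the rim of its +x wall, the leaf just inside its -x wall; both hinge lines run along the case's y. The robot sees the +x (cover) side roughly on its left and the -x (leaf) side on its right.
- leaf (a joint): angle of the orange leaf (rad): 0 = folded flat inside the case (lower stop), about 1.5 = upright; it falls from upright towards the case's +x. Stiff hinge with 0.08 N m of friction: it stays where it is left, about 1 N near its edge moves it. Hinge line at x = -78 mm, z = 46 mm in the case frame, so flat it lies 9 mm below the rim.
- leaf_edge (a point): middle of the free edge of the orange leaf; the leaf is 120 mm from hinge to edge, 200 mm along the hinge, 5 mm thick (its mid-plane holds the hinge line and this point), with colour patches on its outer face
- cover (a joint): angle of the olive cover (rad): 0 = fully shut, lying on the rim (stop); 1.57 = upright; more = leaning outwards to the case's +x. It shuts by swinging towards the case's -x. Stiff hinge with 0.32 N m of friction: it stays where it is left, 2 to 4 N near its edge moves it. Hinge line at x = +85 mm, z = 55.5 mm in the case frame. While the leaf is upright it blocks the cover.
- cover_edge (a point): middle of the free edge of the olive cover, half-way through its thickness; the cover is 170 mm from hinge to edge, 240 mm along the hinge, 8 mm thick: its inner face passes through the hinge line, its outer face (top when shut) lies 8 mm beyond
- marker_red: marker with red cap, 130 mm long, 14 mm thick, lying along the case's y in the case; origin centre of underside
- marker_blue: marker with blue cap, same size, lying in the middle lane of the case; origin centre of underside
- eraser: white eraser 22 x 50 x 13 mm lying in the case; origin centre of underside
- ink: dark ink jar, 48 mm across, 60 mm high, standing beyond the far end of the case; origin centre of underside, z up
- tape: cream tape roll lying flat, 64 mm across, 18 mm high, beyond the far end of the case; origin centre of underside
- pencup: blue cup of pens, 72 mm across, about 145 mm high with its pens, to one side; origin centre of underside, z up
- paint: green paint bottle with a red cap and pale label, 52 mm across, 90 mm high, to one side; origin centre of underside, z up
- sharpener: green desk sharpener, 70 x 55 x 79 mm, to one side; origin centre of underside, z up

How it is judged (in metres and radians):
On the way:
1. the leaf is folded flat in the case while the cover still stands open (value of joint leaf below 0.1 rad and value of joint cover above 1.2 rad), for 0.2 s.
At the end, for the whole second after the job is handed in: the leaf lies flat in the case (under 0.1 rad), the cover is shut over it (under 0.05 rad) and at rest, and the markers, the eraser and the things around are within 30 mm of where they began (value of joint leaf below 0.1 rad and value of joint cover below 0.05 rad and velocity of joint cover between -0.05 and 0.05 rad/s and distance of each of marker_red, marker_blue, eraser, ink, tape, pencup, paint, sharpener from where it was at the start of the episode below 0.03 m); the robot touches nothing.
It fails at once if the cover is swung down before the leaf is folded (value of joint cover below 1 rad and value of joint leaf above 0.25 rad).
It fails at once if the cover is slammed: faster than 3 rad/s in the last 0.4 rad (value of joint cover below 0.4 rad and velocity of joint cover below -3 rad/s).
It fails at once if the leaf or the cover is pinched: a finger presses on its inner face with more than 10 N (contact force between the fingers and leaf_c1 above 10 N or contact force between the fingers and cover_c1 above 10 N).
It fails at once if a marker, the eraser or something around the case is pushed, lifted or carried more than 30 mm (distance of any of marker_red, marker_blue, eraser, ink, tape, pencup, paint, sharpener from where it was at the start of the episode above 0.03 m).
It fails at once if something standing on the board is tipped over (angle between any of ink, tape, pencup, paint, sharpener's own z axis and vertical above 0.4 rad).
It also fails if it takes over 56 s, if anything falls off the work surface, if the arm or the gripper's body presses on something with over 40 N, if the wrist force passes 120 N, or if a joint passes its speed limit or range.

## Robot

A 6-joint arm with a two-finger parallel gripper is mounted at the origin on the work surface. World frame = base frame: x ahead of the robot, y to its left, z up, the work surface at z = 0. Lengths are in mm, angles in degrees, forces in N, time in s.
With the tool pointing down it reaches from about 350 to 850 mm from the base axis. Payload 8.1 kg.
Tool frame: the origin (TCP) lies on the front face of the gripper's body, between the roots of the fingers; the fingertips stand r.finger_overhang ahead of it and the grasp point (between the pads) lies 54 mm ahead of it (r.finger_overhang is the distance from the TCP to the fingertips, in mm); y points along the fingers, z is the direction in which the jaws open and shut, and the axes are right-handed (so a half turn about y gives the same grasp; the last joint's range is limited). The gripper opens to 85 mm and grips with 20 to 120 N. Pads are 22 mm wide; open, the fingers measure 114 mm over their backs; the gripper's body (76 mm by 85 mm) begins 54 mm behind the grasp point. The pads swing forward as they close: fully open they stand 13 mm farther back than shut.
Start: joints at [-76.169, 7.471, 85.268, -0, 87.261, -4.893], TCP at [192.629, -568.243, 303.892] pointing down, gripper open.
Joint ranges: [-169.43, 169.43], [-51.17, 129.36], [1.28, 143.12], [-76.62, 256.62], [0, 156.53], [-152.29, 152.29]. Speed limits (degrees/s): [136.94, 136.94, 159.86, 180, 180, 180].

## Interface

Orientations are given as [roll, pitch, yaw] about the fixed x, y, z axes, in that order (R = Rz(yaw) Ry(pitch) Rx(roll)).
In Python, from bench import r gives the robot as it stands. The module is installed in compiled form; this text tells all that it offers.
- The arm moves only by the tool arm_command, never from a script. Its argument "increments" is a list of rows, each a list of 6 numbers: the shift along the tool's x, y, z in m, then the turn, a rotation vector about the tool's x, y, z in rad. In form: [[tx, ty, tz, wx, wy, wz], ...]. A call has exactly 10 rows; each row is the pose to reach, as a shift and turn from the pose commanded when the call began, along the tool's axes at that moment; what a row does not reach only later rows make up. A row lasts 1/8 s, in which the tool goes at most 62.5 mm and 10.7 degrees, less where a joint would pass 70% of its speed; a pose out of reach is approached as far as the arm can. A call with a gripper value outside its range is refused whole. "jaw" is the gripper's target within -1 to 1 (shut at 1, half-way at 0, fully open at -1), set as the call begins (left out, the last holds). The fingers move at their own pace and stop on an object; "force" is the grip in N (left out, the last holds). Time passes only in rows, so rows that repeat a pose let the fingers close, or fill a call up. It gives the time, the measured TCP pose, the force and the opening at its end, in the units of the state.
- r.sense(): the state, without advancing time (a new reading comes with each control period).
- r.snapshot(name): name is "side" or "top"; returns the picture (384x512x3 uint8, red, green, blue); there is no depth.
- r.camera_model(name): a dict with "intrinsics" (3x3 intrinsics, pixels), "distortion" ([k1, k2, p1, p2, k3] as OpenCV has them; the pictures are not rectified), "cam_to_world" (4x4, takes a point from camera to world coordinates). Camera axes: x right, y down, z forward; pixel columns grow to the right and rows downward; lengths in mm; the calibration is good to about 2 mm. A picture is of the moment at which its call begins. camera_model takes no time and is no camera call.
- r.hand_in(): hands the job in, once; it reports no verdict.
Trained networks look in the newest picture that a camera, given by its name, has taken for a name from the list of things; names that differ only in an ending like _2 or _b are one class to them, and where a whole thing is asked for, a point or a joint stands for the part that bears it (a point fixed in the world has none). Each returns a list of dicts, best first, with "conf" (0 to 1); they miss things now and then, are a little off and sometimes report something else, mostly with a low value. They report only what shows in the picture. A call takes as long as a camera call.
- r.trace(camera, target): "mask" (384x512 bool, what is visible of it) and "position" ([column, row] in pixels, amid what is visible of it).
- r.spot_point(camera, target): "position" ([column, row] in pixels: a listed point, or the origin of a listed thing).
The state is a dict: "time": time; "joint_pos": joint angles; "qd": joint speeds; "joint_efforts": joint torques, N m; "tool_pos": TCP position; "tcp_rot": TCP orientation; "ft_force": force on the tool from outside, world axes, zero at the start; "wrist_torque": the same for the moment, N m; "finger_gap": finger opening in mm.
Only numpy, scipy, OpenCV 4.12 (cv2) and the standard library are available. Lean on these libraries where they do the work, as an engineer would, in place of code of your own. Each camera call takes 0.05 s, during which the arm holds its last target.

## Working session

There is one attempt and no reset: what is moved stays moved. The work goes in short steps, Python scripts to look and compute and a tool call to move; the robot and the scene stay as the last step left them, time stands still between calls to the robot, and variables do not carry over. Pictures are saved under pics/ and viewed, and the job is handed in when it is done.

Besides the shell and the picture viewer there is one more tool, called after "Request:" as name(argument=value, ...), one argument or row to a line, values as JSON. arm_command: Moves the arm, as the interface text tells. Its arguments: {"type":"object","properties":{"increments":{"type":"array","items":{"type":"array","items":{"type":"number"}}},"jaw":{"type":"number"},"force":{"type":"number"}},"required":["increments"]}

```bash
mkdir -p pics; python3 - <<'E'
from bench import r
import cv2,numpy as np
print(r.sense()); print(r.finger_overhang)
for n in("side","top"):
    im=r.snapshot(n); cv2.imwrite(f"pics/{n}0.png",cv2.resize(im[:,:,::-1],(768,576)))
    m=r.camera_model(n); print(n,np.round(m["intrinsics"],1),np.round(m["distortion"],4),np.round(m["cam_to_world"],3))
E
```

```text
{'time': 0.0, 'joint_pos': array([-7.61685152e+01,  7.51739620e+00,  8.53302932e+01,  2.64110231e-04,
        8.72612106e+01, -4.89388412e+00]), 'qd': array([-0.03697988, -0.00339695, -0.01131403, -0.00475948,  0.0131298 ,
        0.00420225]), 'joint_efforts': array([ 3.36875182e-04, -5.69405580e+01, -5.00541902e+01, -2.15644295e-04,
        1.45884676e-02,  2.92682785e-05]), 'tool_pos': array([ 192.53275431, -567.8262006 ,  302.81073107]), 'tcp_rot': array([-9.01084805e+01,  9.55313812e-03, -1.61274653e+02]), 'ft_force': array([-0.07979469, -0.07717495,  0.93726752]), 'wrist_torque': array([-0.00084002, -0.01216821, -0.03303911]), 'finger_gap': 85.24481574928853}
72.6
side [[382.3   0.  249. ]
 [  0.  382.3 186.7]
 [  0.    0.    1. ]] [-0.0343  0.      0.      0.      0.    ] [[-8.13000e-01 -4.47000e-01  3.73000e-01  1.79737e+02]
 [-5.82000e-01  6.41000e-01 -5.00000e-01  5.17243e+02]
 [-1.50000e-02 -6.23000e-01 -7.82000e-01  8.44165e+02]
 [ 0.00000e+00  0.00000e+00  0.00000e+00  1.00000e+00]]
top [[454.4   0.  254. ]
 [  0.  454.4 192.2]
 [  0.    0.    1. ]] [-0.1373  0.      0.      0.      0.    ] [[ 2.200000e-02 -9.950000e-01  1.010000e-01  4.476230e+02]
 [-1.000000e+00 -2.300000e-02 -1.600000e-02  2.752000e+01]
 [ 1.800000e-02 -1.000000e-01 -9.950000e-01  1.265286e+03]
 [ 0.000000e+00  0.000000e+00  0.000000e+00  1.000000e+00]]
```

View pics/side0.png

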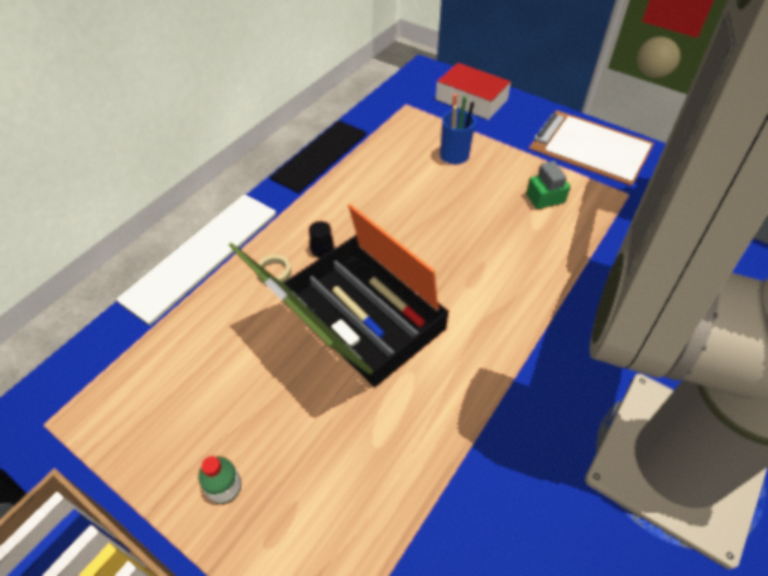

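View pics/top0.png

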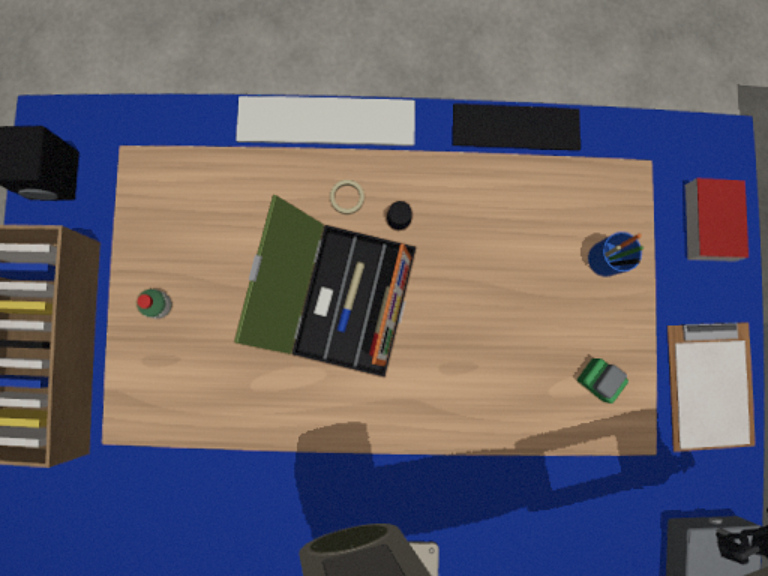

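```bash
python3 - <<'E'
from bench import r
import cv2,numpy as np
a=r.snapshot("top");b=r.snapshot("side")
ca=a[120:260,145:290];cb=b[125:265,145:305]
cv2.imwrite("pics/ztop.png",cv2.resize(ca[:,:,::-1],None,fx=4,fy=4,interpolation=cv2.INTER_CUBIC))
cv2.imwrite("pics/zside.png",cv2.resize(cb[:,:,::-1],None,fx=4,fy=4,interpolation=cv2.INTER_CUBIC))
for c in("top","side"):
  for t in("case","leaf_edge","cover_edge","marker_red","marker_blue","eraser"):
    o=r.spot_point(c,t); print(c,t,[(np.round(p["position"],1),round(p["conf"],2)) for p in o[:2]])
E
```

```text
top case [(array([238. , 201.1]), 0.59), (array([231.6, 197.7]), 0.34)]
top leaf_edge [(array([254.5, 201.9]), 0.88)]
top cover_edge [(array([166.5, 175.7]), 0.58)]
top marker_red [(array([255.6, 213.8]), 0.55)]
top marker_blue [(array([233.5, 198.8]), 0.78)]
top eraser [(array([216. , 201.6]), 0.59)]
side case [(array([245. , 208.2]), 0.75)]
side leaf_edge [(array([257.7, 155.2]), 0.88)]
side cover_edge [(array([183.1, 191.3]), 0.78), (array([211.5, 168.6]), 0.59)]
side marker_red [(array([265.1, 203. ]), 0.78), (array([303.7, 103.5]), 0.32)]
side marker_blue [(array([233.2, 211.1]), 0.71), (array([259.9, 157. ]), 0.32)]
side eraser [(array([228.1, 221. ]), 0.52)]
```

View pics/ztop.png

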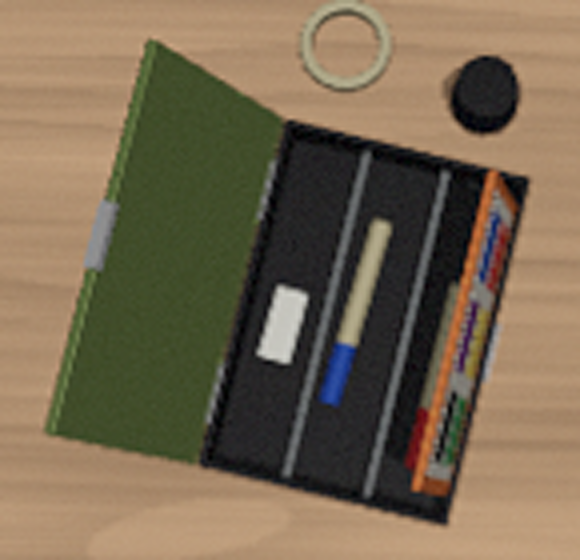

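View pics/zside.png

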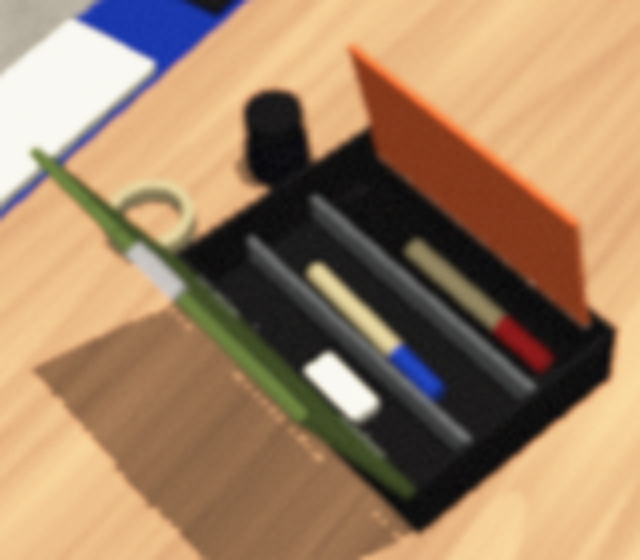

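```bash
cat > h.py <<'E'
from bench import r
import cv2,numpy as np
from scipy.optimize import least_squares
def proj(n,P):
    m=r.camera_model(n);T=np.linalg.inv(m["cam_to_world"])
    return cv2.projectPoints(np.float64(P).reshape(-1,1,3),cv2.Rodrigues(T[:3,:3])[0],T[:3,3],m["intrinsics"],np.float64(m["distortion"]))[0][:,0]
def c2w(p,P):
    x,y,yaw=p[:3];c,s=np.cos(yaw),np.sin(yaw);P=np.atleast_2d(P)
    return np.c_[x+c*P[:,0]-s*P[:,1],y+s*P[:,0]+c*P[:,1],8+P[:,2]]
def leaf(a,y,d=120,n=0): # n: normal offset, + toward outer face (top when flat)
    return [-78+d*np.cos(a)-n*np.sin(a),y,46+d*np.sin(a)+n*np.cos(a)]
def cover(a,y,d=170,n=0): # n 0 inner, 8 outer
    return [85-d*np.cos(a)+n*np.sin(a),y,55.5+d*np.sin(a)+n*np.cos(a)]
E
cat > fit.py <<'E'
from h import *
zt=lambda u,v:(u/4+145,v/4+120)
zs=lambda u,v:(u/4+145,v/4+125)
def model(p):
    l,c=p[3],p[4]
    t=[[85,-120,55],[-85,-120,55],[-85,120,55],[85,120,55],cover(c,-120),cover(c,120),leaf(l,-100,120,-2.5),leaf(l,100,120,-2.5)]
    s=[[-85,120,55],[-85,120,0],[85,120,0],leaf(l,-100),leaf(l,100),cover(c,-120,170,4)]
    return t,s
ot=np.array([zt(*q) for q in[(286,122),(528,178),(446,522),(203,464),(155,42),(58,432),(487,172),(416,489)]])
os_=np.array([zs(*q) for q in[(613,330),(608,375),(418,530),(351,47),(577,225),(35,150)]])
def f(p):
    t,s=model(p)
    return np.r_[(proj("top",c2w(p,t))-ot).ravel(),(proj("side",c2w(p,s))-os_).ravel()]
R=least_squares(f,[430,60,1.4,1.5,2.0],x_scale=[100,100,1,1,1],loss="soft_l1")
p=R.x;print(np.round(p,3),"yaw deg",np.degrees(p[2]));print(np.round(f(p).reshape(-1,2),1))
np.save("p.npy",p)
for n,q in(("leaf edge",leaf(p[3],0)),("cover edge",cover(p[4],0,170,4)),("cover cornerN",cover(p[4],120,170,4)),("cover cornerF",cover(p[4],-120,170,4))):print(n,np.round(c2w(p,q),0))
E
python3 fit.py
```

```text
[546.328  55.333   1.358   1.403   1.974] yaw deg 77.80171094323028
[[-0.4 -0.9]
 [ 0.7 -0.2]
 [ 0.4  1.5]
 [-1.5  0.9]
 [ 0.6 -0.2]
 [-0.9  1.8]
 [ 0.4 -0.8]
 [-1.   0.2]
 [ 1.2 -0.7]
 [ 0.6  0.2]
 [ 0.   1. ]
 [-0.8 -1.4]
 [-0.1 -1.1]
 [-1.4 -1. ]]
leaf edge [[534.  -1. 172.]]
cover edge [[579. 207. 218.]]
cover cornerN [[462. 233. 218.]]
cover cornerF [[696. 182. 218.]]
```

```bash
cat >> h.py <<'E'
from scipy.spatial.transform import Rotation as Ro
p=np.load("p.npy")
c_,s_=np.cos(p[2]),np.sin(p[2])
RT=Ro.from_matrix(np.c_[[-s_,c_,0],[0,0,-1],[-c_,-s_,0]])
def go(cx,cy,wz):  # tcp target case x,y ; world z of TCP
    s=r.sense();R0=Ro.from_euler("xyz",s["tcp_rot"],degrees=True)
    t=c2w(p,[cx,cy,wz-8])[0]
    print("target",np.round(t),"shift mm",np.round(R0.inv().apply(t-s["tool_pos"]),1),"rot",np.round((R0.inv()*RT).as_rotvec(),4))
def st():
    s=r.sense();q=s["tool_pos"]-[p[0],p[1],0]
    print("t",round(s["time"],2),"tcp",np.round(s["tool_pos"],1),"case",np.round([c_*q[0]+s_*q[1],-s_*q[0]+c_*q[1],q[2]],1),"F",np.round(s["ft_force"],1),"gap",round(s["finger_gap"],1),"oh",r.finger_overhang,"rotErr",np.round((Ro.from_euler("xyz",s["tcp_rot"],degrees=True).inv()*RT).as_rotvec(),3))
E
python3 -c "
from h import *
go(-130,0,303);st()"
```

```text
target [519. -72. 303.] shift mm [-468.3    0.9 -365.5] rot [-0.      0.5397  0.    ]
t 0.8 tcp [ 192.6 -568.2  303.9] case [-684.2  214.   303.9] F [-0.3 -1.1 -0.3] gap 85.2 oh 72.6 rotErr [-0.    0.54  0.  ]
```

Request:
arm_command(
  increments=[
    [-0.03,0,-0.02,0,0.05,0],
    [-0.08,0,-0.06,0,0.1,0],
    [-0.13,0,-0.1,0,0.15,0],
    [-0.18,0,-0.14,0,0.2,0],
    [-0.23,0,-0.18,0,0.26,0],
    [-0.28,0,-0.22,0,0.32,0],
    [-0.33,0,-0.26,0,0.38,0],
    [-0.38,0,-0.3,0,0.44,0],
    [-0.43,0,-0.335,0,0.5,0],
    [-0.468,0,-0.365,0,0.54,0],
  ],
  jaw=1,
  force=20,
)

```text
time: 2.05
tool_pos: [519.7, -70.3, 304.3]
tcp_rot: [-90.0, 0.1, 167.7]
ft_force: [0.9, -0.6, -0.4]
finger_gap: 0.2
```

```bash
python3 -c "
from h import *
st()
for n in ('side','top'):
    im=r.snapshot(n); cv2.imwrite(f'pics/{n}1.png',cv2.resize(im[:,:,::-1],(768,576)))
"
```

```text
t 2.05 tcp [519.7 -70.3 304.3] case [-128.4   -0.5  304.3] F [ 0.9 -0.6 -0.4] gap 0.2 oh 72.6 rotErr [-0.    -0.001 -0.001]
```

View pics/side1.png

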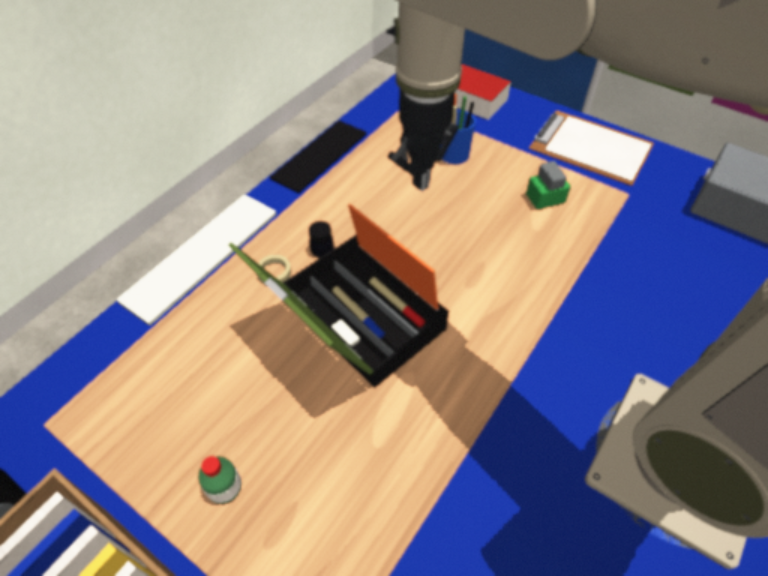

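View pics/top1.png

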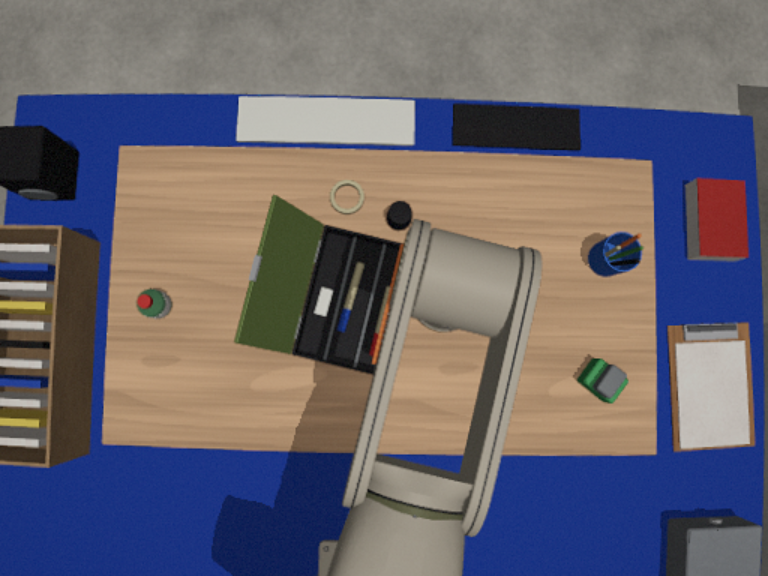

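```bash
python3 -c "
from h import *
for oh in (60,72.6,85): print(oh,proj('side',c2w(p,[-128.4,-.5,304.3-oh-8]))*1.5)
for d in (90,):
  for a in np.arange(1.4,-.01,-.2):
    L=leaf(a,0,d,2.5); print(round(a,1),'tip x',round(L[0]-14.5),'tcp z',round(8+L[2]+72.6))
"
```

```text
60 [[421.69540785 180.27006459]]
72.6 [[421.29663353 186.35419483]]
85 [[420.912181   192.21510676]]
1.4 tip x -80 tcp z 216
1.2 tip x -62 tcp z 211
1.0 tip x -46 tcp z 204
0.8 tip x -32 tcp z 193
0.6 tip x -20 tcp z 179
0.4 tip x -11 tcp z 164
0.2 tip x -5 tcp z 147
0.0 tip x -2 tcp z 129
```

Request:
arm_command(
  increments=[
    [0,0.03,0,0,0,0],
    [0,0.06,0,0,0,0],
    [0,0.088,-0.01,0,0,0],
    [0,0.09,-0.025,0,0,0],
    [0,0.09,-0.04,0,0,0],
    [0,0.09,-0.048,0,0,0],
    [0,0.091,-0.055,0,0,0],
    [0,0.092,-0.06,0,0,0],
    [0,0.093,-0.066,0,0,0],
    [0,0.095,-0.072,0,0,0],
  ],
)

```text
time: 3.4
tool_pos: [534.1, -1.8, 208.9]
tcp_rot: [-90.0, 0.0, 167.8]
ft_force: [0.1, -0.3, 1.1]
finger_gap: -0.0
```

```bash
python3 -c "
from h import *
st()
im=r.snapshot('side'); cv2.imwrite('pics/side2.png',cv2.resize(im[:,:,::-1],(768,576)))
"
```

```text
t 3.4 tcp [534.1  -1.8 208.9] case [-5.840e+01 -1.000e-01  2.089e+02] F [ 0.1 -0.3  1.1] gap -0.0 oh 72.6 rotErr [-0.    -0.001 -0.   ]
```

View pics/side2.png

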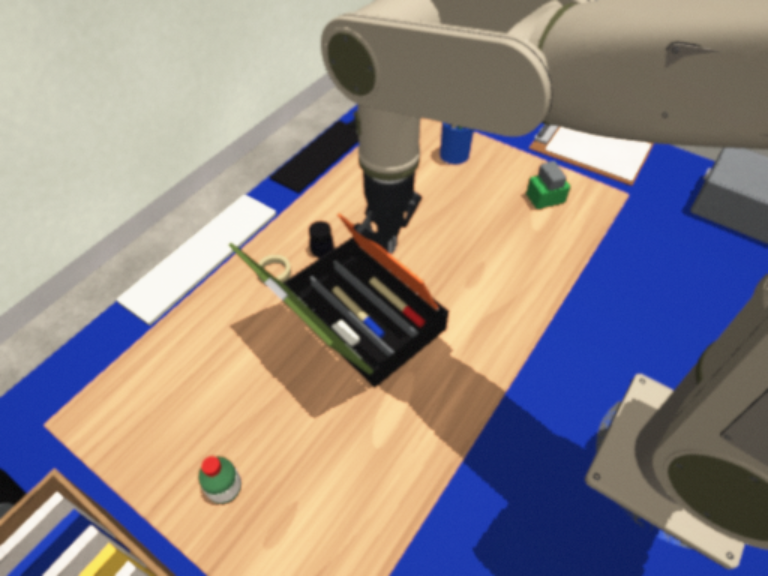

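Request:
arm_command(
  increments=[
    [0,0.003,-0.008,0,0,0],
    [0,0.008,-0.017,0,0,0],
    [0,0.016,-0.026,0,0,0],
    [0,0.023,-0.033,0,0,0],
    [0,0.03,-0.039,0,0,0],
    [0,0.038,-0.044,0,0,0],
    [0,0.046,-0.048,0,0,0],
    [0,0.055,-0.051,0,0,0],
    [0,0.063,-0.054,0,0,0],
    [0,0.07,-0.056,0,0,0],
  ],
)

```text
time: 4.7
tool_pos: [545.6, 52.7, 138.2]
tcp_rot: [-90.0, -0.0, 167.8]
ft_force: [-0.6, -0.6, 0.8]
finger_gap: 0.1
```

```bash
python3 -c "
from h import *
st()
im=r.snapshot('side'); cv2.imwrite('pics/side3.png',cv2.resize(im[:,:,::-1],(768,576)))
"
```

```text
t 4.7 tcp [545.6  52.7 138.2] case [-2.700e+00  1.000e-01  1.382e+02] F [-0.6 -0.6  0.8] gap 0.1 oh 72.6 rotErr [-0. -0.  0.]
```

View pics/side3.png

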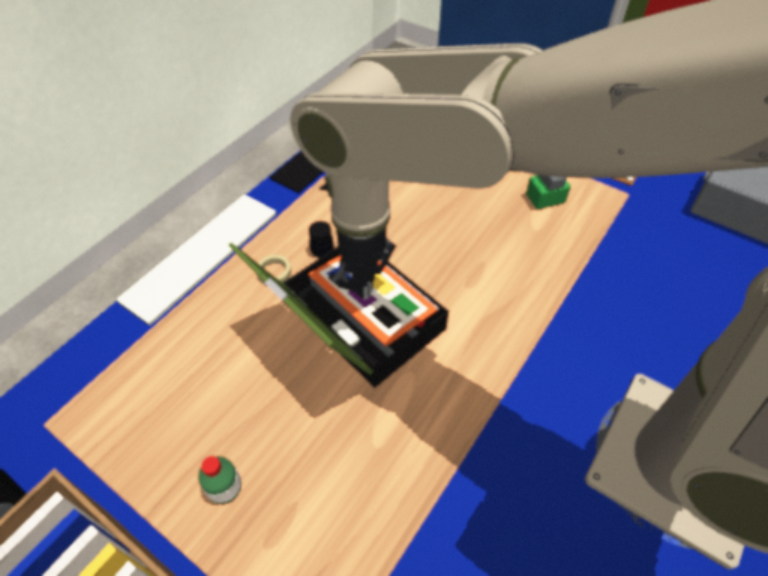

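Request:
arm_command(
  increments=[
    [0,0.003,0,0,0,0],
    [0,0.005,0,0,0,0],
    [0,0.006,0,0,0,0],
    [0,0.007,0,0,0,0],
    [0,0.008,0,0,0,0],
    [0,0.0085,0,0,0,0],
    [0,0.009,0,0,0,0],
    [0,0.0095,0,0,0,0],
    [0,0.01,0,0,0,0],
    [0,0.01,0,0,0,0],
  ],
)

```text
time: 6.0
tool_pos: [545.8, 52.7, 129.1]
tcp_rot: [-90.0, 0.0, 167.8]
ft_force: [-0.9, 0.4, 2.4]
finger_gap: 0.2
```

Request:
arm_command(
  increments=[
    [0,0.0005,0,0,0,0],
    [0,0.001,0,0,0,0],
    [0,0.001,0,0,0,0],
    [0,0.0015,0,0,0,0],
    [0,0.002,0,0,0,0],
    [0,0.002,0,0,0,0],
    [0,0.002,0,0,0,0],
    [0,0.002,0,0,0,0],
    [0,0.002,0,0,0,0],
    [0,0.002,0,0,0,0],
  ],
)

```text
time: 7.25
tool_pos: [546.1, 52.7, 128.7]
tcp_rot: [-90.0, 0.0, 167.8]
ft_force: [-8.4, 0.1, 17.9]
finger_gap: -0.0
```

Request:
arm_command(
  increments=[
    [0,-0.015,0,0,0,0],
    [0,-0.06,0,0,0,0],
    [0,-0.11,0,0,0,0],
    [0,-0.16,0,0,0,0],
    [0,-0.205,0,0,0,0],
    [0,-0.21,-0.04,0,0,0],
    [0,-0.21,-0.09,0,0,0],
    [0,-0.21,-0.14,0,0,0],
    [0,-0.21,-0.19,0,0,0],
    [0,-0.21,-0.225,0,0,0],
  ],
)

```text
time: 8.5
tool_pos: [593.3, 274.8, 336.8]
tcp_rot: [-90.0, -0.0, 167.8]
ft_force: [0.3, 0.1, 0.0]
finger_gap: 0.3
```

```bash
python3 -c "
from h import *
st()
for n in ('side','top'):
    im=r.snapshot(n); cv2.imwrite(f'pics/{n}4.png',cv2.resize(im[:,:,::-1],(768,576)))
"
```

```text
t 8.5 tcp [593.3 274.8 336.8] case [224.5   0.5 336.8] F [0.3 0.1 0. ] gap 0.3 oh 72.6 rotErr [0.    0.001 0.   ]
```

View pics/side4.png

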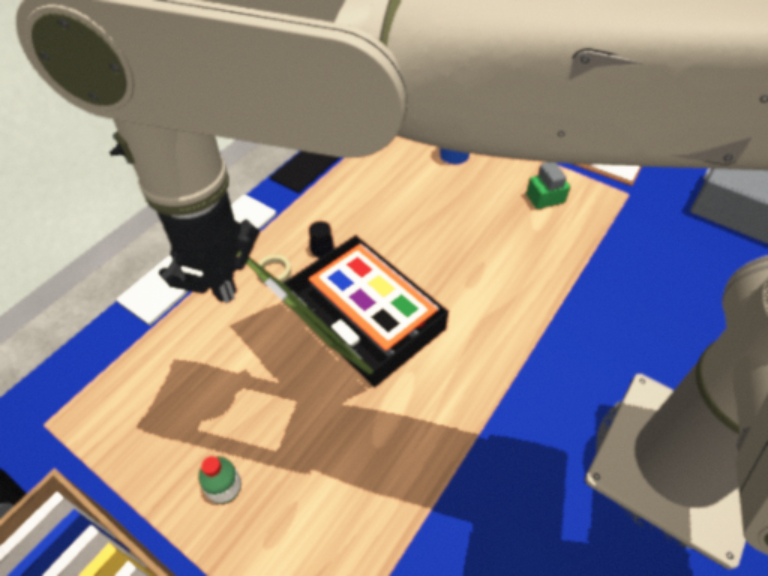

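View pics/top4.png

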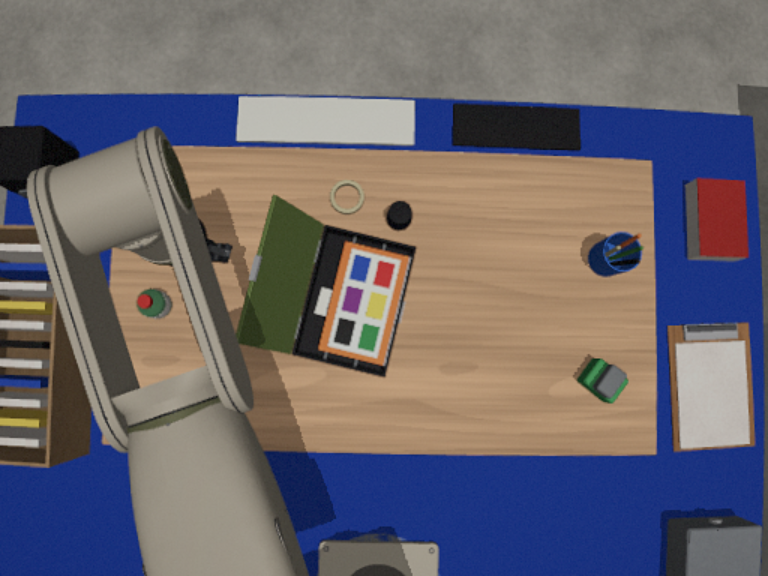

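Request:
arm_command(
  increments=[
    [0,0.025,0,0,0,0],
    [0,0.05,0,0,0,0],
    [0,0.073,0.005,0,0,0],
    [0,0.073,0.02,0,0,0],
    [0,0.073,0.035,0,0,0],
    [0,0.073,0.045,0,0,0],
    [0,0.073,0.052,0,0,0],
    [0,0.073,0.059,0,0,0],
    [0,0.073,0.066,0,0,0],
    [0,0.073,0.073,0,0,0],
  ],
)

```text
time: 9.85
tool_pos: [577.9, 201.2, 264.1]
tcp_rot: [-90.0, 0.0, 167.8]
ft_force: [1.1, 3.4, 2.6]
finger_gap: 0.3
```

```bash
python3 -c "
from h import *
st()
for n in ('side','top'):
    im=r.snapshot(n); cv2.imwrite(f'pics/{n}5.png',cv2.resize(im[:,:,::-1],(768,576)))
"
```

```text
t 9.85 tcp [577.9 201.2 264.1] case [149.2  -0.  264.1] F [1.1 3.4 2.6] gap 0.3 oh 72.6 rotErr [ 0.  0. -0.]
```

View pics/side5.png

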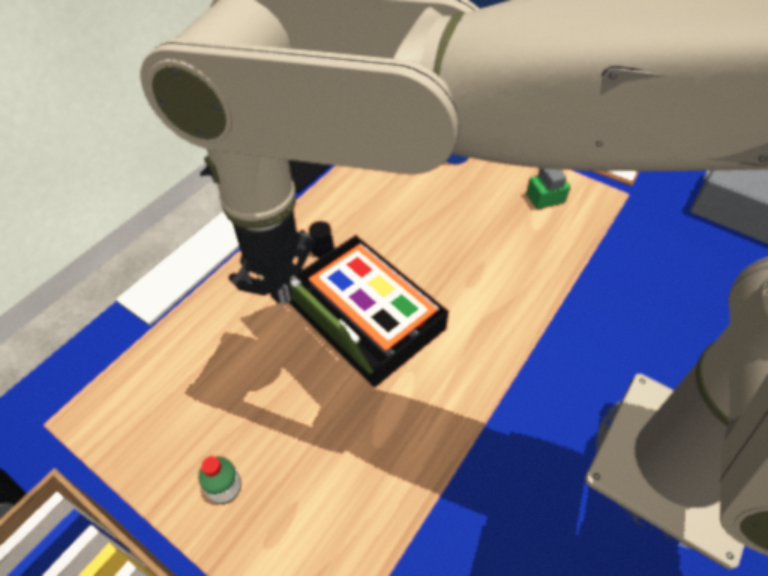

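View pics/top5.png

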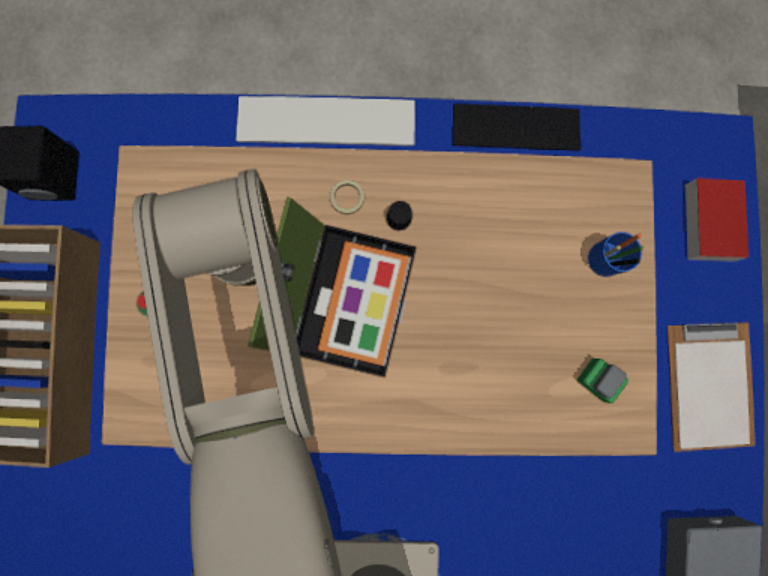

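```bash
python3 -c "
from h import *
for a in np.arange(1.57,-.01,-.13):
    L=cover(a,0,128,8); print(round(a,2),'ctr x',round(L[0]+14.5,1),'tcp z',round(8+L[2]+72.6,1), 'toolz',round(149.2-L[0]-14.5,1),'y',round(264.1-80.6-L[2],1))
"
```

```text
1.57 ctr x 107.4 tcp z 264.1 toolz 41.8 y -0.0
1.44 ctr x 90.7 tcp z 264.1 toolz 58.5 y 0.0
1.31 ctr x 74.2 tcp z 261.8 toolz 75.0 y 2.3
1.18 ctr x 58.1 tcp z 257.5 toolz 91.1 y 6.6
1.05 ctr x 42.8 tcp z 251.1 toolz 106.4 y 13.0
0.92 ctr x 28.3 tcp z 242.8 toolz 120.9 y 21.3
0.79 ctr x 15.1 tcp z 232.7 toolz 134.1 y 31.4
0.66 ctr x 3.3 tcp z 220.9 toolz 145.9 y 43.2
0.53 ctr x -6.9 tcp z 207.7 toolz 156.1 y 56.4
0.4 ctr x -15.3 tcp z 193.3 toolz 164.5 y 70.8
0.27 ctr x -21.7 tcp z 178.0 toolz 170.9 y 86.1
0.14 ctr x -26.1 tcp z 161.9 toolz 175.3 y 102.2
0.01 ctr x -28.4 tcp z 145.4 toolz 177.6 y 118.7
```

Request:
arm_command(
  increments=[
    [0,0,0.01,0,0,0],
    [0,0,0.02,0,0,0],
    [0,0,0.03,0,0,0],
    [0,0,0.04,0,0,0],
    [0,0,0.05,0,0,0],
    [0,0,0.06,0,0,0],
    [0,0.001,0.068,0,0,0],
    [0,0.002,0.075,0,0,0],
    [0,0.004,0.083,0,0,0],
    [0,0.0065,0.091,0,0,0],
  ],
)

```text
time: 11.2
tool_pos: [558.4, 111.7, 256.9]
tcp_rot: [-90.0, -0.0, 167.8]
ft_force: [1.1, 0.8, 2.6]
finger_gap: -0.1
```

```bash
python3 -c "
from h import *
st()
for n in ('side','top'):
    im=r.snapshot(n); cv2.imwrite(f'pics/{n}6.png',cv2.resize(im[:,:,::-1],(768,576)))
"
```

```text
t 11.2 tcp [558.4 111.7 256.9] case [5.770e+01 1.000e-01 2.569e+02] F [1.1 0.8 2.6] gap -0.1 oh 72.6 rotErr [-0.    -0.     0.001]
```

View pics/side6.png

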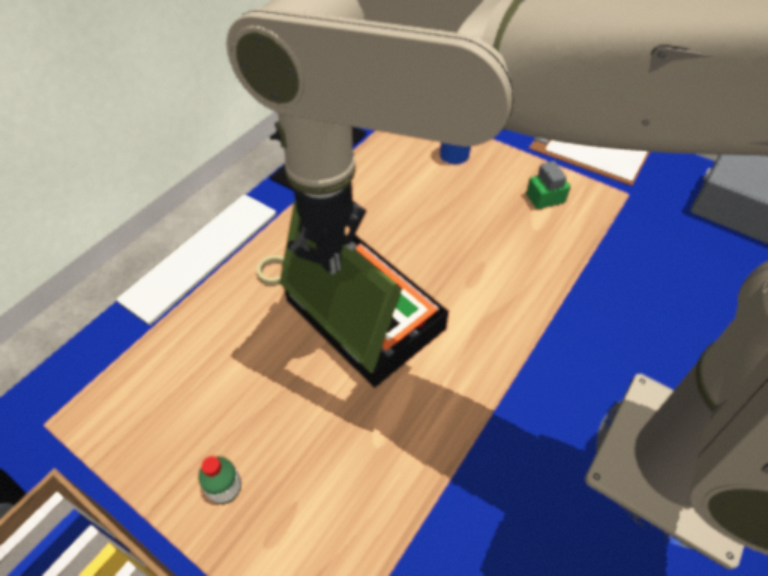

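Request:
arm_command(
  increments=[
    [0,0.003,0.008,0,0,0],
    [0,0.006,0.015,0,0,0],
    [0,0.01,0.022,0,0,0],
    [0,0.014,0.03,0,0,0],
    [0,0.019,0.036,0,0,0],
    [0,0.024,0.043,0,0,0],
    [0,0.03,0.049,0,0,0],
    [0,0.036,0.055,0,0,0],
    [0,0.042,0.06,0,0,0],
    [0,0.049,0.065,0,0,0],
  ],
)

```text
time: 12.55
tool_pos: [544.9, 48.5, 208.0]
tcp_rot: [-90.0, 0.0, 167.8]
ft_force: [0.7, 0.2, 2.2]
finger_gap: 0.1
```

Request:
arm_command(
  increments=[
    [0,0.007,0.004,0,0,0],
    [0,0.014,0.008,0,0,0],
    [0,0.021,0.011,0,0,0],
    [0,0.028,0.014,0,0,0],
    [0,0.034,0.016,0,0,0],
    [0,0.04,0.018,0,0,0],
    [0,0.045,0.019,0,0,0],
    [0,0.05,0.02,0,0,0],
    [0,0.054,0.021,0,0,0],
    [0,0.057,0.021,0,0,0],
  ],
)

```text
time: 13.8
tool_pos: [540.4, 28.3, 151.1]
tcp_rot: [-90.0, -0.0, 167.8]
ft_force: [-0.8, -1.3, 1.0]
finger_gap: -0.2
```

```bash
python3 -c "
from h import *
st()
for n in ('side','top'):
    im=r.snapshot(n); cv2.imwrite(f'pics/{n}7.png',cv2.resize(im[:,:,::-1],(768,576)))
"
```

```text
t 13.8 tcp [540.4  28.3 151.1] case [-27.7   0.  151.1] F [-0.8 -1.3  1. ] gap -0.2 oh 72.6 rotErr [-0. -0.  0.]
```

View pics/side7.png

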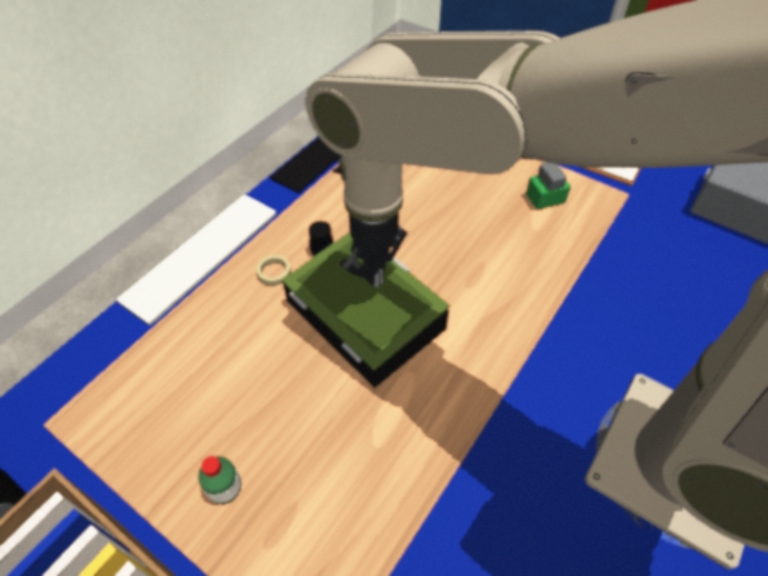

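Request:
arm_command(
  increments=[
    [0,0.002,0,0,0,0],
    [0,0.003,0,0,0,0],
    [0,0.004,0,0,0,0],
    [0,0.005,0,0,0,0],
    [0,0.0055,0,0,0,0],
    [0,0.006,0,0,0,0],
    [0,0.0065,0,0,0,0],
    [0,0.007,0,0,0,0],
    [0,0.0075,0,0,0,0],
    [0,0.0075,0,0,0,0],
  ],
)

```text
time: 15.15
tool_pos: [540.5, 28.3, 144.1]
tcp_rot: [-90.0, 0.0, 167.8]
ft_force: [-1.2, -1.2, 4.3]
finger_gap: 0.2
```

Request:
arm_command(
  increments=[
    [0,0.0005,0,0,0,0],
    [0,0.001,0,0,0,0],
    [0,0.0015,0,0,0,0],
    [0,0.002,0,0,0,0],
    [0,0.002,0,0,0,0],
    [0,0.002,0,0,0,0],
    [0,0.002,0,0,0,0],
    [0,0.002,0,0,0,0],
    [0,0.002,0,0,0,0],
    [0,0.002,0,0,0,0],
  ],
)

```text
time: 16.4
tool_pos: [540.7, 28.4, 143.9]
tcp_rot: [-90.0, 0.0, 167.8]
ft_force: [-9.8, -0.5, 19.1]
finger_gap: 0.1
```

Request:
arm_command(
  increments=[
    [0,-0.005,0,0,0,0],
    [0,-0.015,0,0,0,0],
    [0,-0.04,0,0,0,0],
    [0,-0.08,0,0,0,0],
    [0,-0.12,0,0,0,0],
    [0,-0.16,0,0,0,0],
    [0,-0.18,-0.03,0,0,0],
    [0,-0.18,-0.08,0,0,0],
    [0,-0.18,-0.13,0,0,0],
    [0,-0.18,-0.17,0,0,0],
  ],
)

```text
time: 17.65
tool_pos: [576.5, 196.5, 322.1]
tcp_rot: [-90.0, 0.0, 167.8]
ft_force: [0.9, -1.1, -0.1]
finger_gap: 0.1
```

```bash
python3 -c "
from h import *
st()
for n in ('side','top'):
    im=r.snapshot(n)
    for a,c in ((0,(255,0,255)),(.08,(0,255,255))):
      P=proj(n,c2w(p,[cover(a,y,d,8) for y,d in((-120,0),(120,0),(120,170),(-120,170))]))*2
      if a==0:Q=[P]
      else:Q.append(P)
    im=cv2.resize(im,None,fx=2,fy=2,interpolation=cv2.INTER_CUBIC)
    for P,c in zip(Q,((255,0,255),(0,255,255))): cv2.polylines(im,[np.int32(P)],True,c,1)
    m=Q[0].mean(0).astype(int);y0=max(m[1]-150,0);x0=max(m[0]-200,0)
    cv2.imwrite(f'pics/{n}8.png',cv2.resize(im[y0:y0+300,x0:x0+400,::-1],None,fx=2,fy=2))
"
```

```text
t 17.65 tcp [576.5 196.5 322.1] case [1.443e+02 3.000e-01 3.221e+02] F [ 0.9 -1.1 -0.1] gap 0.1 oh 72.6 rotErr [ 0.  0. -0.]
```

View pics/side8.png

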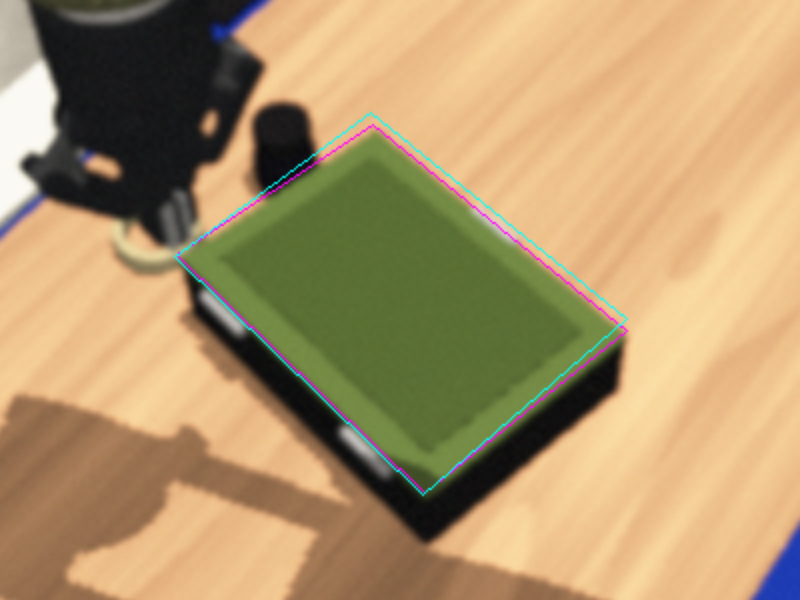

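View pics/top8.png

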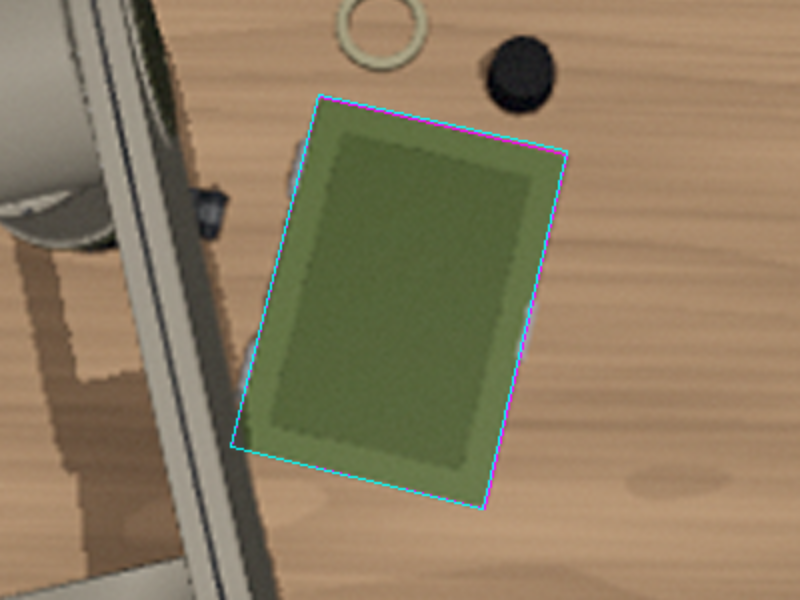

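Both pictures show the cover matching the shut outline (magenta). In the side view its corners are near (373,125), (627,331) and (423,494). The ink jar and tape have not moved, and the hand is clear. Handing in.

```bash
python3 -c "
from bench import r
print(r.hand_in())"
```

```text
the job is handed in; nothing more can be done
None
```

The marker case is closed and the job is handed in. `r.hand_in()` gave no verdict. With the shut fingers and only from outside, I folded the orange leaf flat while the cover was still standing open. I then pushed the olive cover over and lowered it slowly until it was shut.

- **Leaf:** the fingers met a firm stop at about 18 N, within 1 mm of the height worked out for flat. The pictures showed it lying flat before I touched the cover.
- **Cover:** the fingers met a firm stop at about 19 N, with the tool at 143.9 mm where shut works out at about 144. In both final pictures the cover matches the shut outline to within about a pixel, roughly 2–3 mm. It was still moving slowly over the last few millimetres, so it was not slammed.
- **Surroundings:** the ink jar and tape look unmoved in the last pictures. The pen cup, sharpener and paint bottle were only seen earlier, where they looked unmoved too. The markers and eraser are now under the cover, so I could not check them at the end, but the fingers never went below the leaf.
- **Hand:** it ended well clear, with the tool at 322 mm height and no contact force. The job took 17.7 s of the 56 s allowed.

No check failed or disagreed with another.

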